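Crank the laptop stand up level with the riser

TASK

Put the loose crank onto the square upright shaft of the laptop stand, pushed fully down, and wind it clockwise (seen from above) until the stand's metal plate has risen level with the top of the wooden riser board beside it. Leave the crank standing on the shaft, and leave the other things on the desk alone.

Things in the scene. Friction and masses are not known exactly. Their poses are not given: they have to be found in the camera images.
- crank: The loose steel hand crank, lying flat on the desk, 111 mm long, about 0.3 kg. Origin: centre of the underside of its hub; z up. The hub is a square block 46 x 46 mm, 46 mm tall, with a vertical 23 x 23 mm square hole right through it, its walls parallel to the hub's sides. A flat arm (24 mm wide, from 1 to 13 mm above the underside) leads from the hub along +x; at its end stands the grip. The hub can be held by its two sides that face +y and -y
- crank_grip (a point): Middle of the crank's upright wooden grip: a round sleeve 26 mm in diameter that spins freely about its own axis, 70 mm from the hub's centre along the crank's +x, reaching from 20 to 86 mm above the crank's underside; this point is 53 mm above the underside
- shaft_foot (a point): Foot of the stand's upright square shaft, on its axis, at the top of the round 38 mm collar on which the crank's hub comes to rest, 66 mm above the desk. It is fixed to the stand, its axes are the stand's: the gear box (94 x 94 mm, top 60 mm above the desk) lies round it; the plate lies 165 mm and more away along +y, the riser board farther on along +x and +y. Nothing higher than 60 mm stands within 150 mm of it
- shaft_tip (a point): Centre of the top of the square steel shaft, 40 mm above its foot. The shaft is 20 x 20 mm (15 x 15 mm in its topmost 4 mm); this point's x and y axes are square to its sides and turn with it, so the crank fits in four ways, a quarter turn apart
- shaft (a joint): Angle of the shaft in rad, 0 at the start, growing clockwise seen from above. Each full clockwise turn raises the plate by 20 mm (3.18 mm per rad), counter-clockwise lowers it; it turns against a drag of about 0.15 N m (2 to 3 N at the grip) and stays where it is left. The plate can rise 70 mm in all
- plate_top (a point): Point on the upper face of the stand's aluminium plate (240 x 330 x 8 mm, a closed laptop rides on it), near the edge next to the riser board. The face is 85 mm above the desk at the start and rises with the shaft
- riser_top (a point): Point on the upper face of the fixed wooden riser board (160 x 400 x 16 mm, on four legs) beside the plate, 14 mm from its edge next to the plate: the height to reach, 119 to 132 mm above the desk
- mouse: grey computer mouse, 100 mm long, to be left alone; origin on the desk under its middle
- mug: white mug, 82 mm wide, 88 mm tall, to be left alone; origin under its centre
- stapler: black and grey stapler, 140 mm long, 45 mm tall, to be left alone; origin under its centre
- headset: black headset lying flat, about 190 mm across, to be left alone; origin on the desk between the ear cups
Things that resemble listed ones, but are neither listed nor needed, are in the scene too. What is shaped like the crank but purple or turquoise is not meant.

How it is judged (in metres and radians):
On the way, in this order (a step that is already met when the one before it is completed fails the run):
1. the crank's hub sits fully down on the square shaft (horizontal distance between crank and shaft_foot below 0.006 m and z of crank in the frame of shaft_foot below 0.006 m and angle between crank's own z axis and vertical below 0.15 rad), for 0.2 s.
2. wound with the crank, the plate is level with the riser board (z of plate_top in the frame of riser_top between -0.005 and 0.005 m and horizontal distance between crank and shaft_foot below 0.01 m and z of crank in the frame of shaft_foot below 0.012 m and angle between crank's own z axis and vertical below 0.15 rad), for 0.2 s.
At the end, for the whole second after the job is handed in: The plate's upper face is within 5 mm of the height of the riser board's upper face; the crank stands upright on the shaft, its hub within 8 mm of fully down and 6 mm of the shaft's axis; nothing moves (z of plate_top in the frame of riser_top between -0.005 and 0.005 m and horizontal distance between crank and shaft_foot below 0.006 m and z of crank in the frame of shaft_foot below 0.008 m and angle between crank's own z axis and vertical below 0.15 rad and velocity of joint shaft between -0.1 and 0.1 rad/s and linear speed of crank below 0.02 m/s); the robot touches nothing.
It fails at once if the plate is moved (more than 4 mm) while the crank is not on the shaft, or the crank comes off after the plate has moved (distance of plate_top from where it was at the start of the episode above 0.004 m and not (horizontal distance between crank and shaft_foot below 0.015 m and z of crank in the frame of shaft_foot below 0.03 m)).
It fails at once if one of the other things (mouse, mug, stapler, headset) is moved more than 30 mm (distance of any of mouse, mug, stapler, headset from where it was at the start of the episode above 0.03 m).
It also fails if it takes over 72 s, if anything falls off the work surface, if the arm or the gripper's body presses on something with over 40 N, if the wrist force passes 120 N, or if a joint passes its speed limit or range.

ROBOT

A 6-joint arm with a two-finger parallel gripper is mounted at the origin on the work surface. World frame = base frame: x ahead of the robot, y to its left, z up, the work surface at z = 0. Lengths are in m, angles in degrees, forces in N, time in s.
With the tool pointing down it reaches from about 0.275 to 0.85 m from the base axis. Payload 19 kg.
Tool frame: the origin (TCP) lies midway between the tips of the shut fingers; the grasp point (between the pads) lies 19 mm behind it (manip.pinch_z is the distance from the TCP to the grasp point, in m); z points along the fingers, y is the direction in which the jaws open and shut (so a half turn about z gives the same grasp; the last joint's range is limited). The gripper opens to 85 mm and grips with 20 to 120 N. Pads are 22 mm wide; open, the fingers measure 114 mm over their backs; the gripper's body (76 mm by 85 mm) begins 54 mm behind the grasp point. The pads swing forward as they close: fully open they stand 13 mm farther back than shut.
Start: joints at [58.671, 8.623, 82.357, -0, 89.026, -7.678], TCP at [0.231, 0.527, 0.231] pointing down, gripper open.
Joint ranges: [-160.23, 160.23], [-39.13, 120.54], [6.94, 153.29], [-79.49, 259.48], [9.18, 160.14], [-161.06, 161.06]. Speed limits (degrees/s): [108.29, 108.29, 127.2, 172.46, 172.46, 172.46].

INTERFACE

Orientations are given as [roll, pitch, yaw] about the fixed x, y, z axes, in that order (R = Rz(yaw) Ry(pitch) Rx(roll)).
In Python, from plant import manip, imaging, job gives the robot as it stands.
- The arm moves only by the tool play_rows, never from a script. Its argument "deltas" is text: rows parted by semicolons, each of 4 numbers parted by spaces: the shift along the world's x, y, z in units of 25 mm (1.0 is 25 mm), then the turn about the world's z in units of 5 degrees (1.0 is 5 degrees). A call has 1 to 12 rows; each row shifts and turns the commanded pose from where the row before left it; what a row does not reach is not made up. A row lasts 1/12 s, in which the tool goes at most 41.7 mm and 7.16 degrees, less where a joint would pass 70% of its speed; a pose out of reach is approached as far as the arm can. A call is refused whole if a number of a shift passes 1 or a number of a turn 1, either way. A call with a gripper value outside its range is refused whole. "grip" is the finger opening in mm, from 0 to 85.4, set as the call begins (left out, the last holds). The fingers move at their own pace and stop on an object; "squeeze" is the grip in N (left out, the last holds). Time passes only in rows, so rows that do not move let the fingers close. It gives the time, the measured TCP pose, the force and the opening at its end, in the units of the state.
- manip.state(): the state, without advancing time (a new reading comes with each control period).
- imaging.snapshot(name): name is "scene" or "top" or "wrist"; returns the picture (480x640x3 uint8, red, green, blue); there is no depth.
- imaging.camera_model(name): a dict with "fovy" (degrees; the focal length in pixels is half the picture's height over the tangent of half this angle, whatever the lens; pixels are square), "cx", "cy" (the principal point, pixels), "R" (3x3) and "t" (3): a world point X has camera coordinates R X + t. Camera axes: x right, y down, z forward; pixel columns grow to the right and rows downward; lengths in m; the calibration is good to about 2 mm. A picture is of the moment at which its call begins: read the wrist's pose just before it. camera_model takes no time and is no camera call; for the wrist camera it gives the pose at the moment of the call.
- job.finish_job(): hands the job in, once; it reports no verdict.
The state is a dict: "clock": time; "joints": joint angles; "qd": joint speeds; "joint_torque": joint torques, N m; "tcp_pos": TCP position; "tool_rot": TCP orientation; "force": force on the tool from outside, world axes, zero at the start; "moment": the same for the moment, N m; "opening": finger opening in m.
Only numpy, scipy, OpenCV 4.12 (cv2) and the standard library are available. Lean on these libraries where they do the work, as an engineer would, in place of code of your own. Each camera call takes 0.05 s, during which the arm holds its last target. There are 200 camera calls.

## Working session

There is one attempt and no reset: what is moved stays moved. The work goes in short steps, Python scripts to look and compute and a tool call to move; the robot and the scene stay as the last step left them, time stands still between calls to the robot, and variables do not carry over. Pictures are saved under pics/ and viewed, about 8 in all and at most 12, crops included, and the job is handed in when it is done.

Besides the shell and the picture viewer there is one more tool, called after "Emit:" as name(argument=value, ...) on one line, values as JSON. play_rows: Moves the arm, as the interface text tells. Its arguments: {"type":"object","properties":{"deltas":{"type":"string"},"grip":{"type":"number"},"squeeze":{"type":"number"}},"required":["deltas"]}

```bash
mkdir -p pics; cat > h.py <<'E'
import numpy as np, cv2
from plant import manip, imaging, job
def ray(m,u,v):
    f=240/np.tan(np.radians(m["fovy"])/2); R=np.array(m["R"]); t=np.array(m["t"])
    return -R.T@t, R.T@np.array([(u-m["cx"])/f,(v-m["cy"])/f,1.])
def onz(m,u,v,z):
    c,d=ray(m,u,v); return c+d*(z-c[2])/d[2]
def proj(m,X):
    f=240/np.tan(np.radians(m["fovy"])/2); p=np.array(m["R"])@np.array(X)+np.array(m["t"])
    return m["cx"]+f*p[0]/p[2], m["cy"]+f*p[1]/p[2]
def save(n,im,s=1): cv2.imwrite("pics/"+n,cv2.resize(im[:,:,::-1],None,fx=s,fy=s,interpolation=cv2.INTER_CUBIC))
E
python3 - <<'E'
from h import *
for n in("top","scene"):
    m=imaging.camera_model(n);save(n+"0.png",imaging.snapshot(n));c,d=ray(m,320,240);print(n,m["fovy"],m["cx"],m["cy"],c,d)
print(manip.state())
E
```

```text
top 49.06216885338438 314.70159824480567 237.26477611354687 [ 0.35627605 -0.04691928  1.26196616] [ 0.16909784 -0.01569033 -0.9855396 ]
scene 51.67429361326364 312.1147443014494 241.35816421006723 [1.02496161 0.76953896 0.73587583] [-0.40623578 -0.71355137 -0.571032  ]
{'clock': 0.1, 'joints': array([ 5.86706757e+01,  8.64694845e+00,  8.23879299e+01,  1.51890685e-03,
        8.90266912e+01, -7.67904635e+00]), 'qd': array([-0.07301727, -0.05248775, -0.17473934,  0.09940016, -0.00574229,
       -0.09818832]), 'joint_torque': array([ 4.61314761e-03, -7.14381909e+01, -5.71795106e+01, -1.07294895e-04,
        7.08459367e-03, -2.63125116e-05]), 'tcp_pos': array([0.23057162, 0.52650797, 0.23075935]), 'tool_rot': array([-1.79939185e+02, -9.73220271e-03,  1.56349690e+02]), 'force': array([-0.17769138, -0.35668785,  0.81061374]), 'moment': array([ 0.0115319 , -0.05269717, -0.05727031]), 'opening': 0.08527850300181117}
```

View pics/top0.png

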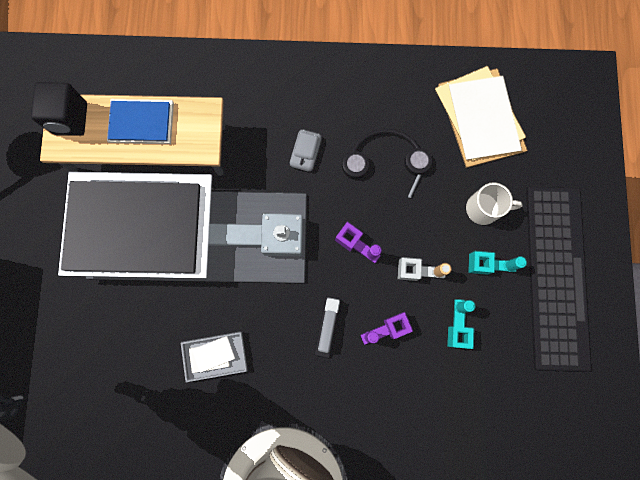

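View pics/scene0.png

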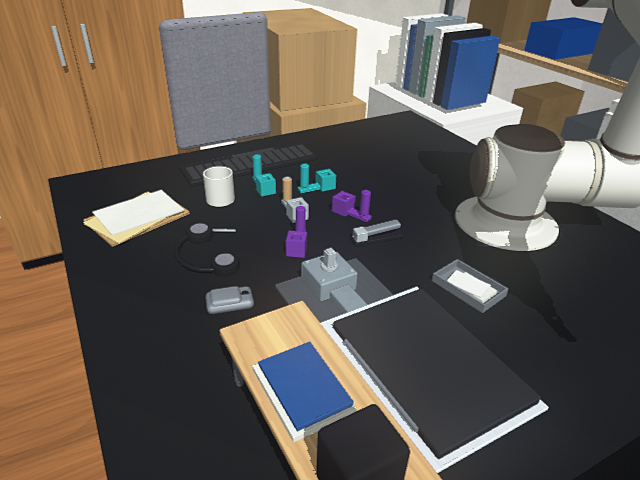

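Candidates in the top view are purple (349,236) and (400,325), turquoise (482,262) and (461,340), and bare steel with a wooden grip at (410,268)→(443,269). Only the steel one matches the description. The shaft is at about (282,232), the plate on the left and the riser upper left. I'll measure these and check in a crop.

```bash
python3 - <<'E'
from h import *
m=imaging.camera_model("top");im=imaging.snapshot("top")
save("c1.png",np.hstack([im[225:305,385:465],im[195:275,245:325]]),5)
for n,u,v,z in[("hub",410,268,.046),("grip",444,268,.086),("tip",281,231,.106),("purplegrip",374,252,.086),("riser R lower",220,164,.125),("riser L lower",42,161,.125),("plate UR",211,175,.085),("plate LR",206,277,.085),("mug",488,203,.088),("turqhub",482,262,.046)]:
    print(n,onz(m,u,v,z).round(4))
E
```

```text
hub [ 0.5049 -0.2775  0.046 ]
grip [ 0.5022 -0.3466  0.086 ]
tip [0.5725 0.0224 0.106 ]
purplegrip [ 0.5341 -0.1885  0.086 ]
riser R lower [0.718 0.164 0.125]
riser L lower [0.7128 0.5623 0.125 ]
plate UR [0.7036 0.1907 0.085 ]
plate LR [0.4668 0.1873 0.085 ]
mug [ 0.6553 -0.4499  0.088 ]
turqhub [ 0.5238 -0.446   0.046 ]
```

View pics/c1.png

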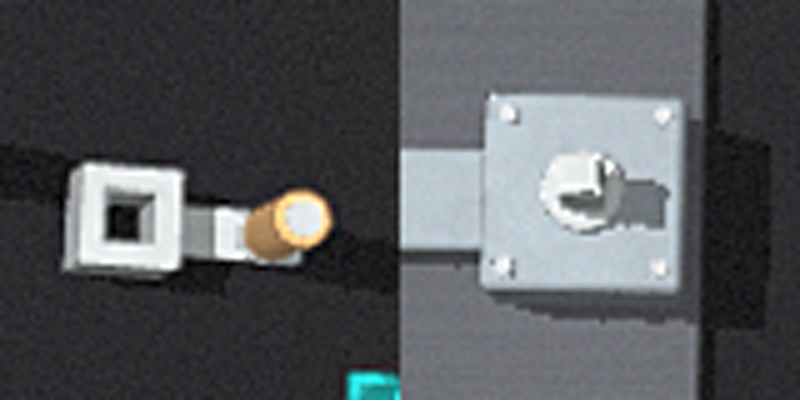

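The crop confirms it: a steel hub with a wooden grip at top-view (411,268) and (445.6,269). Next I'll move above it.

Emit:
play_rows(deltas="0.33 -0.98 0 -0.4;0.33 -0.98 0 -0.4;0.33 -0.98 0 -0.4;0.33 -0.98 0 -0.4;0.33 -0.98 0 -0.4;0.33 -0.98 0 -0.4;0.33 -0.98 0 -0.4;0.33 -0.98 0 -0.4;0.33 -0.98 0 -0.4;0.33 -0.98 0 -0.4;0.33 -0.98 0 -0.4;0.33 -0.98 0 -0.4")

```text
clock: 1.15
tcp_pos: [0.3297, 0.2315, 0.2312]
tool_rot: [-180.0, 0.0, 132.3]
force: [0.3, -0.2, 0.2]
opening: 0.0858
```

Emit:
play_rows(deltas="0.33 -0.98 0 -0.4;0.33 -0.98 0 -0.4;0.33 -0.98 0 -0.4;0.33 -0.98 0 -0.4;0.33 -0.98 0 -0.4;0.33 -0.98 0 -0.4;0.33 -0.98 0 -0.4;0.33 -0.98 0 -0.4;0.33 -0.98 0 -0.4;0.33 -0.98 0 -0.4;0.33 -0.98 0 -0.4;0.33 -0.98 0 -0.4")

```text
clock: 2.15
tcp_pos: [0.4287, -0.0627, 0.2312]
tool_rot: [-180.0, -0.0, 108.2]
force: [0.5, -0.0, -0.5]
opening: 0.0856
```

Emit:
play_rows(deltas="0.33 -0.98 0 -0.4;0.33 -0.98 0 -0.4;0.33 -0.98 0 -0.4;0.33 -0.98 0 -0.4;0.33 -0.98 0 -0.4;0.33 -0.98 0 -0.4;0.33 -0.98 0 -0.4;0.33 -0.98 0 -0.4;0.33 -0.98 0 -0.4;0 0 0 0;0 0 0 0")

```text
clock: 3.07
tcp_pos: [0.5028, -0.2826, 0.2304]
tool_rot: [-179.9, -0.1, 90.3]
force: [-0.6, -0.7, -0.4]
opening: 0.0855
```

```bash
python3 - <<'E'
from h import *
m=imaging.camera_model("wrist");im=imaging.snapshot("wrist");save("w1.png",im)
s=manip.state();print(s["tcp_pos"],s["tool_rot"],s["joints"],ray(m,320,240))
print(proj(m,[.505,-.279,.046]),proj(m,[.502,-.3466,.086]))
t=imaging.camera_model("top"); print(onz(t,411,267.6,.046),onz(t,445.6,269,.086))
# triangulate-free: riser corner / plate corners in both views later
E
```

```text
[ 0.50272511 -0.28180226  0.23076215] [-1.79949805e+02 -4.55303525e-02  9.03385363e+01] [-3.69340498e+01  8.83430702e+00  8.21729458e+01  5.83351656e-03
  8.90602642e+01 -3.72727051e+01] (array([ 0.50443769, -0.20082579,  0.37326671]), array([ 0.00878143, -0.32538075, -0.94559929]))
(np.float64(317.70937848946596), np.float64(206.78199718445566)) (np.float64(314.19192271587565), np.float64(287.5294562215543))
[ 0.50586838 -0.2798135   0.046     ] [ 0.49999714 -0.35020525  0.086     ]
```

View pics/w1.png

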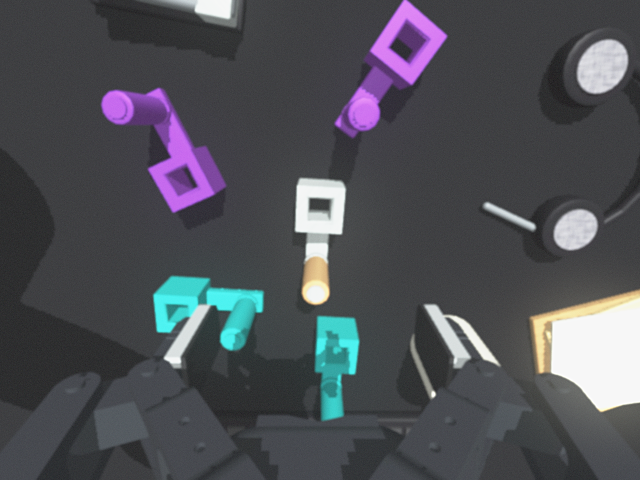

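The wrist view shows the crank hub at about (320,207), the grip top at (315,291), purple cranks to the upper sides and turquoise ones below. I'll extract the hub's contour.

```bash
cat >> h.py <<'E'
def blob(mask,u,v):
    n,l,s,c=cv2.connectedComponentsWithStats(mask.astype(np.uint8)); 
    k=min(range(1,n),key=lambda i:np.hypot(*(c[i]-[u,v]))+(1e3 if s[i,4]<30 else 0)); return l==k,s[k],c[k]
def rect(m,mask,z):
    p=np.argwhere(mask)[:,::-1]; h=cv2.convexHull(p.astype(np.int32))[:,0]
    w=np.array([onz(m,a,b,z)[:2] for a,b in h]); r=cv2.minAreaRect((w*1000).astype(np.float32)); return r
E
python3 - <<'E'
from h import *
m=imaging.camera_model("wrist");im=cv2.imread("pics/w1.png")[:,:,::-1].astype(int)
for th in(185,200,215):
    mk=(im.min(2)>th)&(im.max(2)-im.min(2)<25); mk[:,:280]=0;mk[:,360:]=0;mk[245:]=0
    b,s,c=blob(mk,320,207);print(th,s,c,rect(m,b,.046))
hs=cv2.cvtColor(im.astype(np.uint8),cv2.COLOR_RGB2HSV)
print(im[207,295:350:3].tolist(),im[291,300:332:3].tolist())
mk=(im[:,:,0]-im[:,:,2]>40);mk[:,:280]=0;mk[:,360:]=0;b,s,c=blob(mk,315,280);print(s,c)
for p in[(315.5,291)]:print(onz(m,*p,.086))
E
```

```text
185 [ 295  179   50   55 2103] [319.4341417  206.49215407] ((506.85552978515625, -278.61358642578125), (54.02587890625, 46.730777740478516), 86.84761810302734)
200 [ 296  179   49   55 2041] [319.44683978 206.55071044] ((506.9288024902344, -278.49725341796875), (53.271141052246094, 46.36091613769531), 86.62118530273438)
215 [ 296  180   49   54 1741] [318.91154509 207.45089029] ((506.838134765625, -278.6780700683594), (52.09674835205078, 46.157989501953125), 87.03296661376953)
[[113, 119, 118], [244, 247, 246], [244, 246, 245], [243, 245, 245], [227, 234, 233], [65, 68, 67], [63, 65, 67], [60, 62, 61], [67, 69, 66], [64, 67, 65], [59, 64, 62], [68, 70, 70], [178, 187, 185], [239, 243, 242], [243, 245, 245], [243, 245, 244], [218, 228, 226], [71, 73, 75], [72, 75, 76]] [[58, 58, 54], [247, 222, 157], [246, 234, 193], [241, 244, 245], [243, 245, 245], [243, 245, 244], [243, 245, 245], [242, 245, 245], [247, 240, 213], [251, 243, 185], [92, 85, 77]]
[302 256  28  49 866] [315.54157044 277.60623557]
[ 0.50326394 -0.34955118  0.086     ]
```

Emit:
play_rows(deltas="0.16 0 -0.7 -0.35;0 0 -1 -0.35;0 0 -1 0;0 0 -1 0;0 0 -1 0;0 0 -1 0;0 0 -1 0;0 0 -1 0;0 0 -0.7 0;0 0 -0.3 0;0 0 0 0;0 0 0 0")

```text
clock: 4.12
tcp_pos: [0.5072, -0.2815, 0.0147]
tool_rot: [180.0, 0.0, 86.9]
force: [-0.4, -0.0, 0.3]
opening: 0.0855
```

Emit:
play_rows(deltas="0 0 0 0;0 0 0 0;0 0 0 0;0 0 0 0;0 0 0 0;0 0 0 0;0 0 0 0;0 0 0 0", grip=30, squeeze=50)

```text
clock: 4.78
tcp_pos: [0.5072, -0.282, 0.0148]
tool_rot: [179.9, 0.0, 86.8]
force: [-1.8, 1.6, 8.8]
opening: 0.0452
```

Emit:
play_rows(deltas="0 0 0.4 0;0 0 1 0;0 0 1 0;0 0 1 0;0 0 1 0;0 0 1 0;0 0 1 0;0 0 1 0;0 0 1 0;0 0 0 0;0 0 0 0")

```text
clock: 5.7
tcp_pos: [0.5071, -0.282, 0.2254]
tool_rot: [179.9, 0.1, 86.9]
force: [0.8, 0.7, -4.2]
opening: 0.0451
```

Emit:
play_rows(deltas="0.33 0.96 0 0;0.33 0.96 0 0;0.33 0.96 0 0;0.33 0.96 0 0;0.33 0.96 0 0;0.33 0.96 0 0;0.33 0.96 0 0;0.33 0.96 0 0;0 0 0 0;0 0 0 0;0 0 0 0")

```text
clock: 6.62
tcp_pos: [0.5725, -0.0899, 0.2229]
tool_rot: [-179.9, -0.0, 86.9]
force: [0.8, -0.8, -3.0]
opening: 0.0453
```

```bash
python3 - <<'E'
from h import *
m=imaging.camera_model("wrist");im=imaging.snapshot("wrist");save("w2.png",im);np.savez("w2.npz",im=im,**{k:m[k] for k in m})
s=manip.state();print(s["tcp_pos"],s["tool_rot"],s["opening"])
u,v=map(int,proj(m,[.5725,.0224,.106]));print(u,v,proj(m,[.5725,.0224,.066]),proj(m,s["tcp_pos"]+[0,0,.031]))
v0=max(v-70,0);u0=max(u-90,0);save("w2c.png",im[v0:v0+140,u0:u0+180],4);print(u0,v0)
E
```

```text
[ 0.57250587 -0.09032576  0.22308647] [-1.79926978e+02 -3.21467893e-03  8.68246006e+01] 0.04512599814989544
305 76 (np.float64(307.3011179774237), np.float64(82.68034844975747)) (np.float64(312.3174248833468), np.float64(347.3918674583705))
215 6
```

View pics/w2.png

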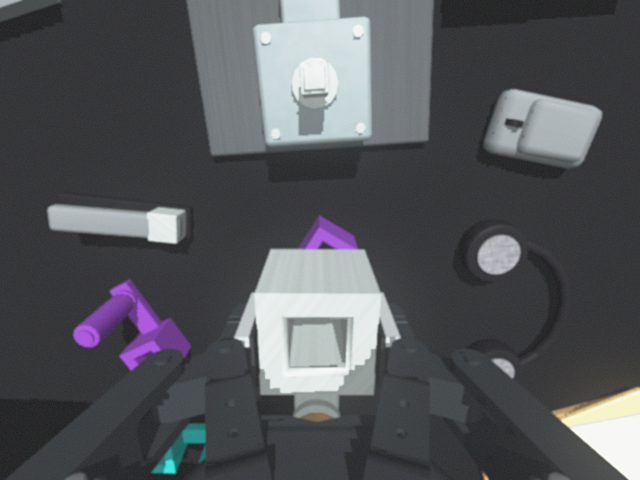

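View pics/w2c.png

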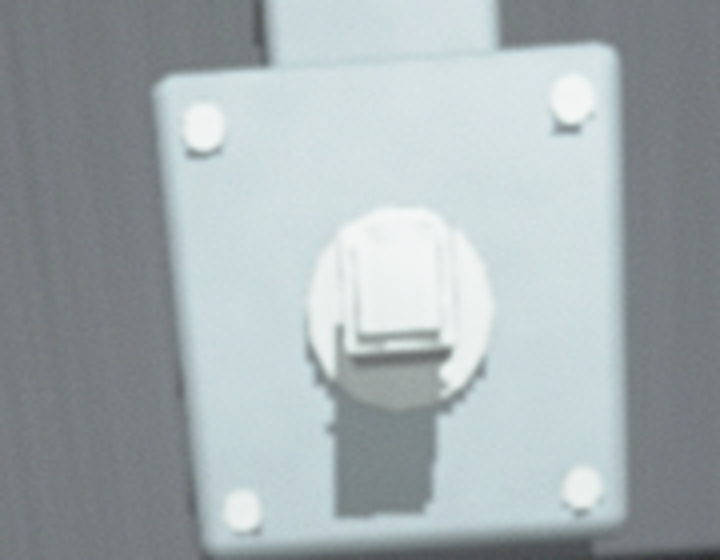

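The hub is held, with its hole at about (318,343). The shaft tip is at crop (399,290) → pixel (315,78), on its collar at pixel (315,83). Now I'll compute the offsets.

```bash
python3 - <<'E'
from h import *
d=np.load("w2.npz");m={k:d[k] for k in("fovy","cx","cy","R","t")};im=d["im"]
P=lambda u,v,z:onz(m,215+u/4,6+v/4,z)[:2]*1000
ang=lambda a,b:np.degrees(np.arctan2(*(b-a)[::-1]))
z=.062;S=[P(203,127,z),P(572,100,z),P(582,487,z),P(243,510,z)]
print("screws",np.mean(S,0),[ang(S[i],S[(i+1)%4]) for i in range(4)])
z=.06;S=[P(157,75,z),P(617,43,z),P(625,525,z),P(208,553,z)]
print("box",np.mean(S,0),[ang(S[i],S[(i+1)%4]) for i in range(4)],[np.linalg.norm(S[i]-S[(i+1)%4]) for i in range(4)])
print("collar",P(400,308,.066))
a,b=P(358,338,.106),P(441,333,.106);print("tip edge",a,b,ang(a,b),np.linalg.norm(a-b))
a,b=P(347,357,.102),P(450,350,.102);print("sh edge",a,b,ang(a,b),np.linalg.norm(a-b))
s=manip.state();zt=s["tcp_pos"][2]+.0312
g=im.max(2);mk=g<225
H=[onz(m,*p,zt)[:2]*1000 for p in[(285,314),(353,314),(350,373),(286,373)]];print("hole",np.mean(H,0),[ang(H[i],H[(i+1)%4]) for i in range(4)],[np.linalg.norm(H[i]-H[(i+1)%4]) for i in range(4)],s["tcp_pos"])
save("w2h.png",np.hstack([im[240:400,230:410],im[40:120,270:360].repeat(2,0).repeat(2,1)]),2)
E
```

```text
screws [578.58494076  21.10480441] [np.float64(0.4625721322571671), np.float64(-89.29577122668832), np.float64(-179.4851257407001), np.float64(90.83994958032099)]
box [578.96601238  21.76203752] [np.float64(0.24004930847886144), np.float64(-89.28192502110882), np.float64(-179.4867292950606), np.float64(90.44382037123623)] [np.float64(89.54061415966632), np.float64(89.74982130208312), np.float64(89.9697129502225), np.float64(90.17629709222568)]
collar [578.65372035  21.82077785]
tip edge [571.09665647  13.43991315] [585.63536108  13.43320466] -0.02643758083029099 14.538706159679098
sh edge [568.80384993  10.76663768] [587.2035162   10.89324135] 0.39423222382237827 18.400101831659505
hole [574.96459485 -88.97562701] [np.float64(-3.129118897401498), np.float64(-93.79989642530012), np.float64(176.89550030511188), np.float64(85.9385910831815)] [np.float64(25.311827055965004), np.float64(26.77060951345939), np.float64(25.434210861502567), np.float64(26.7832491923666)] [ 0.57250587 -0.09032576  0.22308647]
```

View pics/w2h.png

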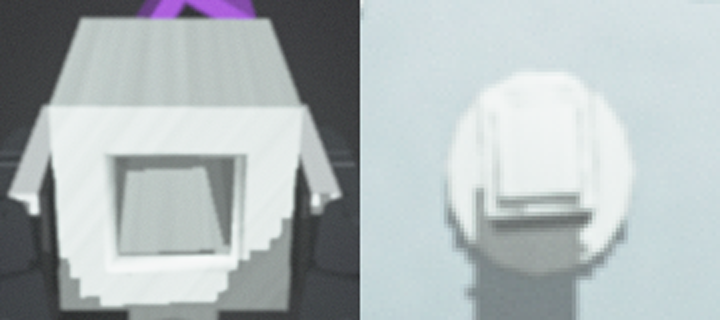

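Emit:
play_rows(deltas="0.05 0.9 0 0.34;0.05 0.9 0 0.34;0.05 0.9 0 0;0 0.9 0 0;0 0.84 0 0;0 0 -0.8 0;0 0 -0.8 0;0 0 -0.8 0;0 0 -0.8 0;0 0 -0.4 0;0 0 0 0;0 0 0 0")

```text
clock: 7.67
tcp_pos: [0.5767, 0.0206, 0.1341]
tool_rot: [-180.0, -0.0, 90.2]
force: [0.8, 1.2, -3.2]
opening: 0.0454
```

```bash
python3 - <<'E'
from h import *
m=imaging.camera_model("wrist");im=imaging.snapshot("wrist");sc=imaging.snapshot("scene");ms=imaging.camera_model("scene")
s=manip.state();print(s["tcp_pos"],s["tool_rot"],s["opening"])
np.savez("w3.npz",im=im,sc=sc,**{k:m[k] for k in m})
a=cv2.resize(im[270:420,240:400],None,fx=2.5,fy=2.5,interpolation=2)
u,v=map(int,proj(ms,[.577,.021,.12]));print(u,v)
b=cv2.resize(sc[v-50:v+44,u-50:u+50],(400,375),interpolation=2)
save("w3.png",np.hstack([a[:375],b]))
E
```

```text
[0.57728019 0.02079235 0.13516459] [1.79902954e+02 1.28441947e-02 9.02241096e+01] 0.04521271087624977
328 243
```

View pics/w3.png

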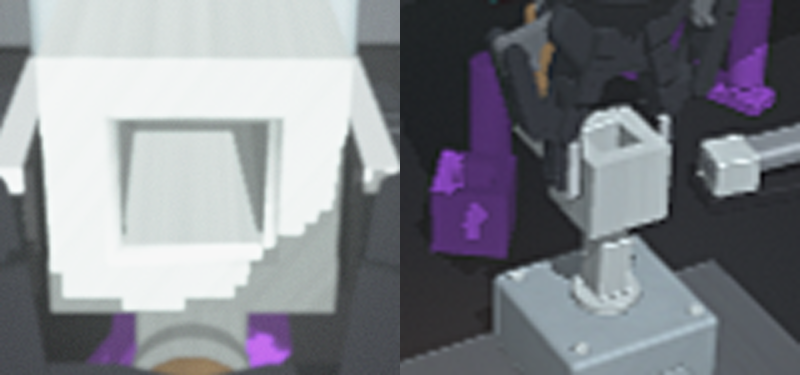

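The scene crop shows the hub right above the shaft, within about 1 to 2 mm. I'll lower it gently and watch the forces.

Emit:
play_rows(deltas="0 0 -0.2 0;0 0 -0.2 0;0 0 -0.16 0;0 0 -0.08 0;0 0 0 0;0 0 0 0")

```text
clock: 8.27
tcp_pos: [0.5766, 0.0212, 0.1176]
tool_rot: [-180.0, 0.0, 90.3]
force: [0.0, -0.1, -3.6]
opening: 0.0452
```

Emit:
play_rows(deltas="0 0 -0.1 0;0 0 -0.1 0;0 0 -0.1 0;0 0 0 0")

```text
clock: 8.6
tcp_pos: [0.5764, 0.0212, 0.1096]
tool_rot: [-180.0, -0.0, 90.2]
force: [-0.2, 0.6, -3.2]
opening: 0.0452
```

Emit:
play_rows(deltas="0 0 -0.2 0;0 0 -0.2 0;0 0 -0.2 0;0 0 -0.2 0;0 0 -0.2 0;0 0 -0.08 0;0 0 0 0;0 0 0 0")

```text
clock: 9.27
tcp_pos: [0.5767, 0.0212, 0.0832]
tool_rot: [-180.0, -0.0, 90.2]
force: [0.1, -0.2, -2.7]
opening: 0.045
```

Emit:
play_rows(deltas="0 0 -0.06 0;0 0 -0.04 0;0 0 0 0;0 0 0 0")

```text
clock: 9.6
tcp_pos: [0.5767, 0.0212, 0.0809]
tool_rot: [180.0, 0.0, 90.2]
force: [0.7, 0.2, -3.0]
opening: 0.0453
```

Emit:
play_rows(deltas="0 0 0 0;0 0 0 0;0 0 0 0;0 0 0 0;0 0 0 0;0 0 0 0", grip=85)

```text
clock: 10.1
tcp_pos: [0.5767, 0.0212, 0.0808]
tool_rot: [180.0, -0.0, 90.2]
force: [0.1, 0.4, 0.5]
opening: 0.0849
```

Emit:
play_rows(deltas="0 0 0.5 0;0 0 1 0;0 0 1 0;0 0 1 0;0 0 1 0;0 0 0 0;0 0 0 0")

```text
clock: 10.68
tcp_pos: [0.5772, 0.0211, 0.1955]
tool_rot: [179.8, 0.0, 90.2]
force: [0.4, -0.9, -1.1]
opening: 0.085
```

```bash
python3 - <<'E'
from h import *
m=imaging.camera_model("wrist");im=imaging.snapshot("wrist");sc=imaging.snapshot("scene");tp=imaging.snapshot("top")
s=manip.state();print(s["tcp_pos"],s["tool_rot"],s["clock"])
np.savez("w4.npz",im=im,sc=sc,tp=tp,**{k:m[k] for k in m})
print(proj(m,[.5767,.0212,.112]),proj(m,[.5767,-.049,.152]))
b=sc[200:290,260:380].repeat(3,0).repeat(3,1)
save("w4.png",np.hstack([cv2.resize(im,(400,300)),cv2.resize(sc[190:340,200:400],(400,300),interpolation=2)]))
E
```

```text
[0.57627179 0.02120203 0.19258076] [-1.79921543e+02 -8.04033963e-03  9.02480098e+01] 10.8333
(np.float64(313.42026098084307), np.float64(245.0415733821152)) (np.float64(312.9966442562477), np.float64(365.8692583070107))
```

View pics/w4.png

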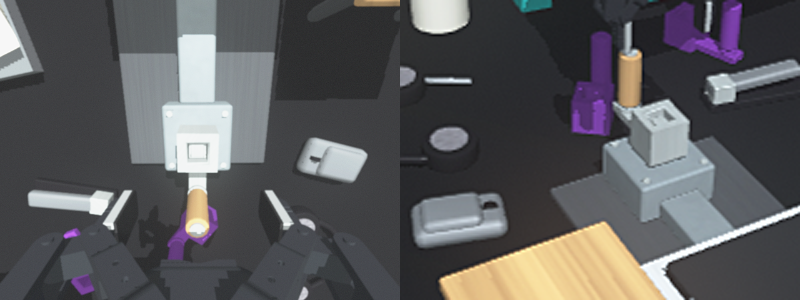

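The crank is seated: hub on the collar, grip toward -y. Next is the riser height, by triangulating board and plate corners across the top and scene views.

```bash
cat > tri.py <<'E'
from h import *
def tri(a,b):
    M=[];r=[]
    for n,(u,v) in(("top",a),("scene",b)):
        c,d=ray(imaging.camera_model(n),u,v);d=d/np.linalg.norm(d);A=np.eye(3)-np.outer(d,d);M.append(A);r.append(A@c)
    X=np.linalg.lstsq(np.vstack(M),np.hstack(r),rcond=None)[0];return X*1000
E
python3 - <<'E'
from tri import *
d=np.load("w4.npz")
for n in("tp","sc"):
    im=d[n];hs=cv2.cvtColor(im,cv2.COLOR_RGB2HSV)
    wood=((hs[...,0]>10)&(hs[...,0]<30)&(hs[...,1]>60)&(hs[...,2]>90)).astype(np.uint8)
    if n=="tp": wood[:80]=0;wood[:,240:]=0
    else: wood[:290]=0;wood[:,:200]=0
    c=max(cv2.findContours(wood,0,1)[0],key=cv2.contourArea);print(n,cv2.approxPolyDP(c,2.5,True)[:,0].tolist())
t,s=d["tp"],d["sc"]
A=cv2.resize(t[85:185,185:245],(360,600),interpolation=2);B=cv2.resize(s[280:400,205:285+8],(440,600),interpolation=2)
save("r1.png",np.hstack([A,B]))
E
```

```text
tp [[43, 128], [40, 154], [43, 162], [207, 165], [209, 169], [213, 146], [221, 131], [222, 98], [81, 94], [87, 101], [83, 135], [57, 136]]
sc [[219, 330], [297, 479], [318, 479], [315, 473], [317, 431], [293, 442], [251, 366], [258, 360], [307, 341], [312, 343], [354, 401], [356, 410], [376, 404], [406, 442], [410, 452], [404, 479], [442, 479], [303, 301]]
```

View pics/r1.png

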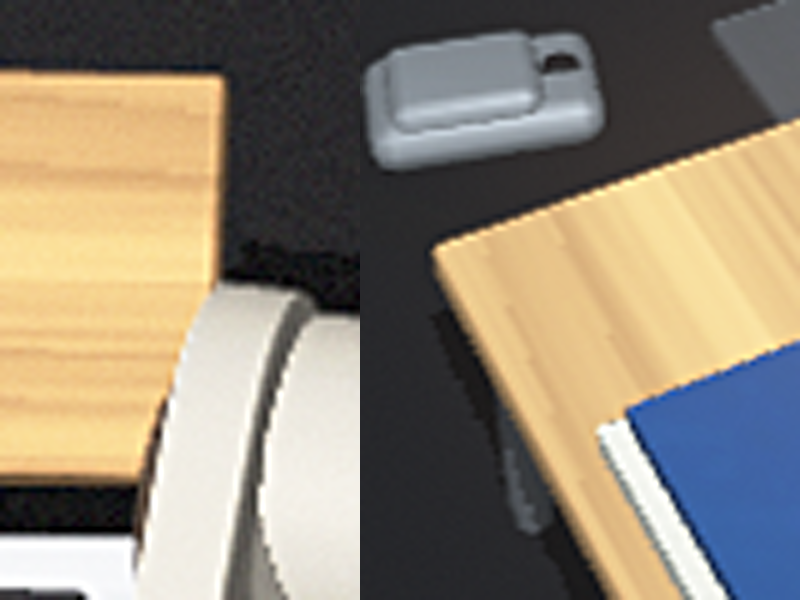

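```bash
python3 - <<'E'
from tri import *
t=cv2.imread("pics/top0.png")[:,:,::-1];s=cv2.imread("pics/scene0.png")[:,:,::-1]
print("far",tri((221.6,96.7),(218.8,328.8)))
print("top col215 rows158-168",t[156:169,212].tolist())
q=lambda im,a,b,c,d:cv2.resize(im[b:d,a:c],(400,300),interpolation=2)
save("r2.png",np.vstack([np.hstack([q(t,200,150,240,180),q(t,190,260,230,290)]),np.hstack([q(s,280,290,320,320),q(s,395,275,435,305)])]))
E
```

```text
far [874.99237585 168.61671446 132.37047061]
top col215 rows158-168 [[254, 241, 176], [255, 243, 177], [254, 242, 178], [254, 241, 176], [255, 241, 179], [254, 234, 169], [255, 238, 173], [255, 232, 163], [230, 173, 118], [117, 89, 64], [72, 63, 52], [28, 33, 37], [24, 20, 26]]
```

View pics/r2.png

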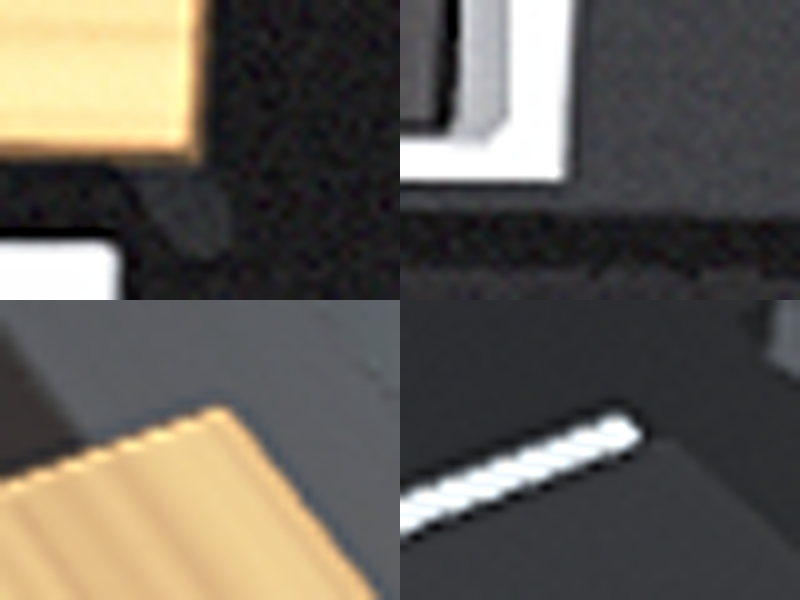

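```bash
python3 - <<'E'
from tri import *
print("far",tri((220.5,96.7),(218.8,328.8)),"near",tri((219.0,164.5),(301.5,299.8)),"near'",tri((219.8,164.7),(301.5,299.8)))
print("plate",tri((206.3,277.7),(418,285.9)),tri((205.5,277.2),(418,285.9)))
# sensitivity
print(tri((220.,164.5),(301.5,299.8))-tri((219,164.5),(301.5,299.8)),tri((219.,165.5),(301.5,299.8))-tri((219,164.5),(301.5,299.8)),tri((219.,164.5),(301.5,300.8))-tri((219,164.5),(301.5,299.8)))
ms=imaging.camera_model("scene");f=240/np.tan(np.radians(ms["fovy"])/2)
E
```

```text
far [874.86535107 170.56047269 133.81842777] near [715.45391662 165.04742605 129.99447712] near' [715.11442387 163.63794447 128.83119461]
plate [463.51791437 188.14852333  84.84503094] [464.60791426 189.57269724  86.29936485]
[-0.12180698 -1.65637544 -1.18564717] [-1.21062699 -0.42178634 -1.06914231] [ 0.42550535  0.44714528 -1.84915891]
```

The riser top is about 130 mm (near corner 129 to 130, far corner 132 to 134), and the plate check gives 85 to 86 for a true 85. So the rise needed is about 45 mm, or 2.25 turns. I'll grasp the grip now.

Emit:
play_rows(deltas="0 -0.7 0 0;0 -0.7 0 0;0 -0.7 0 0;0 -0.7 0 0;0 0 0 0;0 0 -0.8 0;0 0 -0.8 0;0 0 -0.8 0;0 0 -0.5 0;0 0 0 0;0 0 0 0")

```text
clock: 11.75
tcp_pos: [0.5765, -0.0486, 0.1205]
tool_rot: [-179.9, -0.0, 90.3]
force: [-0.6, -0.1, 0.1]
opening: 0.0849
```

Emit:
play_rows(deltas="0 0 0 0;0 0 0 0;0 0 0 0;0 0 0 0;0 0 0 0;0 0 0 0;0 0 0 0;0 0 0 0", grip=15, squeeze=30)

```text
clock: 12.42
tcp_pos: [0.5768, -0.049, 0.1211]
tool_rot: [180.0, 0.0, 90.2]
force: [-1.3, -3.7, 4.7]
opening: 0.0255
```

```bash
python3 - <<'E'
import numpy as np
a=np.radians(np.arange(0,361,10));p=np.round(2.8*np.c_[-np.sin(a),-np.cos(a)],2);d=np.diff(p,axis=0).round(2)
for i in range(0,36,12):print(";".join("%g %g 0 0"%tuple(r+0) for r in d[i:i+12]))
E
```

```text
-0.49 0.04 0 0;-0.47 0.13 0 0;-0.44 0.21 0 0;-0.4 0.28 0 0;-0.34 0.34 0 0;-0.28 0.4 0 0;-0.21 0.44 0 0;-0.13 0.47 0 0;-0.04 0.49 0 0;0.04 0.49 0 0;0.13 0.47 0 0;0.21 0.44 0 0
0.28 0.4 0 0;0.34 0.34 0 0;0.4 0.28 0 0;0.44 0.21 0 0;0.47 0.13 0 0;0.49 0.04 0 0;0.49 -0.04 0 0;0.47 -0.13 0 0;0.44 -0.21 0 0;0.4 -0.28 0 0;0.34 -0.34 0 0;0.28 -0.4 0 0
0.21 -0.44 0 0;0.13 -0.47 0 0;0.04 -0.49 0 0;-0.04 -0.49 0 0;-0.13 -0.47 0 0;-0.21 -0.44 0 0;-0.28 -0.4 0 0;-0.34 -0.34 0 0;-0.4 -0.28 0 0;-0.44 -0.21 0 0;-0.47 -0.13 0 0;-0.49 -0.04 0 0
```

Emit:
play_rows(deltas="-0.49 0.04 0 0;-0.47 0.13 0 0;-0.44 0.21 0 0;-0.4 0.28 0 0;-0.34 0.34 0 0;-0.28 0.4 0 0;-0.21 0.44 0 0;-0.13 0.47 0 0;-0.04 0.49 0 0;0.04 0.49 0 0;0.13 0.47 0 0;0.21 0.44 0 0")

```text
clock: 13.42
tcp_pos: [0.5158, 0.0575, 0.1209]
tool_rot: [-180.0, 0.0, 90.3]
force: [-0.7, -6.3, 6.0]
opening: 0.0251
```

Emit:
play_rows(deltas="0.28 0.4 0 0;0.34 0.34 0 0;0.4 0.28 0 0;0.44 0.21 0 0;0.47 0.13 0 0;0.49 0.04 0 0;0.49 -0.04 0 0;0.47 -0.13 0 0;0.44 -0.21 0 0;0.4 -0.28 0 0;0.34 -0.34 0 0;0.28 -0.4 0 0")

```text
clock: 14.42
tcp_pos: [0.637, 0.0578, 0.1207]
tool_rot: [-179.9, -0.1, 90.3]
force: [-5.6, 2.6, 9.6]
opening: 0.0254
```

Emit:
play_rows(deltas="0.21 -0.44 0 0;0.13 -0.47 0 0;0.04 -0.49 0 0;-0.04 -0.49 0 0;-0.13 -0.47 0 0;-0.21 -0.44 0 0;-0.28 -0.4 0 0;-0.34 -0.34 0 0;-0.4 -0.28 0 0;-0.44 -0.21 0 0;-0.47 -0.13 0 0;-0.49 -0.04 0 0")

```text
clock: 15.42
tcp_pos: [0.5769, -0.0485, 0.121]
tool_rot: [179.9, 0.0, 90.2]
force: [4.7, -3.7, 5.7]
opening: 0.0249
```

```bash
python3 - <<'E'
from h import *
s=manip.state();print(s["tcp_pos"],s["force"])
for n in("top","scene"):
    im=imaging.snapshot(n); np.save(n+"5.npy",im)
t,sc=np.load("top5.npy"),np.load("scene5.npy")
save("m1.png",np.hstack([cv2.resize(t[150:300,170:370],(400,300),interpolation=2),cv2.resize(sc[190:340,260:460],(400,300),interpolation=2)]))
E
```

```text
[ 0.57686235 -0.04852711  0.12102206] [ 4.66320752 -3.65997665  5.66792456]
```

View pics/m1.png

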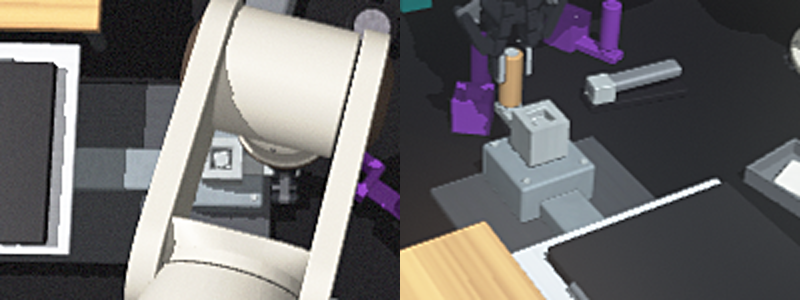

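After one turn the crank is still seated (scene crop, hub at (540,130)) and the plate has risen. Another 1¼ turns to go.

Emit:
play_rows(deltas="-0.49 0.04 0 0;-0.47 0.13 0 0;-0.44 0.21 0 0;-0.4 0.28 0 0;-0.34 0.34 0 0;-0.28 0.4 0 0;-0.21 0.44 0 0;-0.13 0.47 0 0;-0.04 0.49 0 0;0.04 0.49 0 0;0.13 0.47 0 0;0.21 0.44 0 0")

```text
clock: 16.52
tcp_pos: [0.5158, 0.0575, 0.121]
tool_rot: [-180.0, 0.0, 90.3]
force: [0.3, -6.7, 4.7]
opening: 0.0253
```

Emit:
play_rows(deltas="0.28 0.4 0 0;0.34 0.34 0 0;0.4 0.28 0 0;0.44 0.21 0 0;0.47 0.13 0 0;0.49 0.04 0 0;0.49 -0.04 0 0;0.47 -0.13 0 0;0.44 -0.21 0 0;0.4 -0.28 0 0;0.34 -0.34 0 0;0.28 -0.4 0 0")

```text
clock: 17.52
tcp_pos: [0.637, 0.0578, 0.1207]
tool_rot: [-179.9, -0.1, 90.3]
force: [-5.7, 2.0, 9.0]
opening: 0.0251
```

Emit:
play_rows(deltas="0.21 -0.44 0 0;0.13 -0.47 0 0;0.04 -0.49 0 0;-0.04 -0.49 0 0;-0.13 -0.47 0 0;-0.21 -0.44 0 0;-0.28 -0.4 0 0;-0.34 -0.34 0 0;-0.4 -0.28 0 0;-0.44 -0.21 0 0;-0.47 -0.13 0 0;-0.49 -0.04 0 0")

```text
clock: 18.52
tcp_pos: [0.5769, -0.0486, 0.121]
tool_rot: [179.9, 0.0, 90.2]
force: [3.4, -4.4, 4.5]
opening: 0.0248
```

Emit:
play_rows(deltas="-0.49 0.04 0 0;-0.47 0.13 0 0;-0.44 0.21 0 0;-0.4 0.28 0 0;-0.34 0.34 0 0;-0.28 0.4 0 0;-0.21 0.44 0 0;-0.13 0.47 0 0;-0.04 0.49 0 0;0 0 0 0;0 0 0 0")

```text
clock: 19.43
tcp_pos: [0.5064, 0.0229, 0.1209]
tool_rot: [-180.0, -0.0, 90.3]
force: [-2.6, 0.1, 8.6]
opening: 0.0253
```

```bash
python3 - <<'E'
from tri import *
s=manip.state();print(s["tcp_pos"],s["force"],s["clock"])
t=imaging.snapshot("top");c=imaging.snapshot("scene");np.savez("e.npz",t=t,c=c)
mt,ms=imaging.camera_model("top"),imaging.camera_model("scene")
for z in(.125,.130):print(z,proj(mt,[.4645,.189,z]),proj(ms,[.4645,.189,z]))
q=lambda im,a,b,w:cv2.resize(im[b:b+w*3//4,a:a+w],(400,300),interpolation=2)
save("e1.png",np.vstack([np.hstack([q(t,180,265,40),q(t,190,140,80)]),np.hstack([q(c,395,260,40),q(c,230,210,200)])]))
E
```

```text
[0.50636299 0.02288239 0.12094073] [-2.62457427  0.05433839  8.57028441] 19.4333
0.125 (np.float64(201.56126602334103), np.float64(276.2170894648444)) (np.float64(419.4320923736406), np.float64(270.6850021446829))
0.13 (np.float64(201.09331871136456), np.float64(275.9830481022164)) (np.float64(419.7839982076821), np.float64(268.70900185137253))
```

The viewer's picture limit is reached, so from here I check numerically. I'll release the grip and rise straight up.

Emit:
play_rows(deltas="0 0 0 0;0 0 0 0;0 0 0 0;0 0 0 0;0 0 0 0;0 0 0 0", grip=85)

```text
clock: 20.03
tcp_pos: [0.5066, 0.0212, 0.1206]
tool_rot: [-180.0, -0.0, 90.2]
force: [0.4, 0.9, -0.8]
opening: 0.0852
```

Emit:
play_rows(deltas="0 0 0.4 0;0 0 0.8 0;0 0 1 0;0 0 1 0;0 0 1 0;-0.5 -1 0.5 0;-0.5 -1 0.5 0;-0.5 -1 0 0;-0.5 -1 0 0;0 -1 0 0;0 -1 0 0;0 0 0 0")

```text
clock: 21.03
tcp_pos: [0.4563, -0.1321, 0.2515]
tool_rot: [180.0, 0.1, 90.1]
force: [0.8, 0.5, 0.4]
opening: 0.0848
```

```bash
python3 - <<'E'
from tri import *
from scipy.ndimage import map_coordinates as mc
s=manip.state();print(s["tcp_pos"],s["force"],s["clock"])
T0=cv2.imread("pics/top0.png")[:,:,::-1];C0=cv2.imread("pics/scene0.png")[:,:,::-1]
T=imaging.snapshot("top");C=imaging.snapshot("scene");np.savez("e.npz",t=T,c=C)
def line(im,a,b,ch,w=5):
    """subpixel edge along segment a-b: strongest gradient on normals; robust fit"""
    g=cv2.GaussianBlur(im[...,ch].astype(float),(0,0),.7);a,b=np.array(a,float),np.array(b,float);n=np.array([-(b-a)[1],(b-a)[0]])/np.linalg.norm(b-a)
    k=np.arange(-w,w+.01,.1);P=[]
    for t in np.linspace(.12,.88,40):
        q=a+t*(b-a)+k[:,None]*n;d=abs(np.gradient(mc(g,[q[:,1],q[:,0]],order=1)));P.append(q[d.argmax()])
    v=cv2.fitLine(np.array(P,np.float32),cv2.DIST_HUBER,0,.01,.01).ravel();return v[2:],v[:2]
def X(l,m):
    t=np.linalg.solve(np.c_[l[1],-m[1]],m[0]-l[0]);return l[0]+t[0]*l[1]
# riser far corner & near corner
for nm,Ti,Ci in(("init",T0,C0),("now",T,C)):
    te=line(Ti,(221.5,98),(219.5,163),0);tf=line(Ti,(175,96),(221,97),0);tn=line(Ti,(130,163),(219,165),0)
    ce=line(Ci,(219,330),(302,300),0);cf=line(Ci,(219,330),(260,405),0);cn=line(Ci,(302,300),(345,350),0)
    a,b,c,d=X(te,tf),X(ce,cf),X(te,tn),X(ce,cn);print(nm,a,b,tri(a,b),c,d,tri(c,d))
# plate end strip corner in scene, initial vs now
for nm,im,(u,v) in(("init",C0,(418,286)),("now",C,(419.7,269))):
    w=im.min(2)>150;w[:int(v)-12]=0;w[int(v)+12:]=0;w[:,:int(u)-15]=0;w[:,int(u)+8:]=0
    p=np.argwhere(w);print(nm,p[:,1].max(),[int(p[p[:,1]==q,0].min()) for q in range(int(u)-10,int(u)-2)])
ms=imaging.camera_model("scene");print([proj(ms,[.464,.189,z]) for z in(.085,.125,.13,.135)])
E
```

```text
[ 0.45632079 -0.13213474  0.25150698] [0.78331496 0.46627603 0.39608853] 21.0333
init [222.51872  96.96861] [217.2025  329.52252] [876.58185245 166.6839687  129.37305415] [218.74886 164.37363] [299.0135  301.08704] [718.2884814  165.02279289 127.44616223]
now [222.0865   96.72072] [217.42009 329.48993] [876.57549421 167.59491464 130.31450898] [218.34088 168.37556] [302.22034 299.85547] [710.24470218 164.8400644  126.72201506]
init 418 [290, 289, 289, 289, 288, 288, 288, 287]
now 421 [273, 273, 273, 272, 272, 271, 271, 271]
[(np.float64(416.88514094396396), np.float64(286.01749650037544)), (np.float64(419.6324993694623), np.float64(270.6146428188748)), (np.float64(419.98491880060004), np.float64(268.6388303868487)), (np.float64(420.3393965520609), np.float64(266.6514781402598))]
```

Riser estimates run from 127 to 134, so I'll take a close stereo pair with the wrist camera to compare the plate and board edges directly.

Emit:
play_rows(deltas="0.88 0.84 0.17 0;0.88 0.84 0.17 0;0.88 0.84 0.17 0;0.88 0.84 0.17 0;0.88 0.84 0.17 0;0.88 0.84 0.17 0;0.88 0.84 0.17 0;0.88 0.84 0.17 0;0.88 0.84 0.17 0;0.88 0.84 0.17 0;0.88 0.84 0.17 0;0.88 0.84 0.17 0")

```text
clock: 22.13
tcp_pos: [0.721, 0.1259, 0.3024]
tool_rot: [-180.0, -0.0, 90.3]
force: [0.6, -1.2, 0.3]
opening: 0.085
```

Emit:
play_rows(deltas="0 0 0 0;0 0 0 0;0 0 0 0;0 0 0 0")

```text
clock: 22.47
tcp_pos: [0.72, 0.1231, 0.3023]
tool_rot: [180.0, 0.0, 90.2]
force: [0.4, 0.6, 0.4]
opening: 0.0847
```

```bash
cat > wa.py <<'E'
import sys
from h import *
m=imaging.camera_model("wrist");im=imaging.snapshot("wrist");s=manip.state();print(s["tcp_pos"],ray(m,320,240)[0])
np.savez(sys.argv[1],im=im,**{k:m[k] for k in m})
for x,y in((.76,.166),(.60,.189),(.68,.189)):
    u,v=proj(m,[x,y,.130]);print(x,y,u,v)
    if 0<=u<640:
        for k in range(int(v)-14,int(v)+15,1):
            if 0<=k<480:print(k,im[k,int(u)].tolist(),end=" ")
        print()
E
python3 wa.py wa.npz
```

```text
[0.72003111 0.12288678 0.30245365] [0.72148211 0.20506716 0.44505909]
0.76 0.166 359.1723870349399 167.72945150271704
153 [242, 218, 156] 154 [242, 219, 154] 155 [241, 217, 154] 156 [241, 217, 153] 157 [242, 217, 155] 158 [241, 217, 155] 159 [242, 217, 156] 160 [241, 217, 152] 161 [242, 218, 155] 162 [241, 215, 154] 163 [241, 217, 153] 164 [241, 215, 152] 165 [241, 218, 154] 166 [242, 217, 154] 167 [242, 218, 153] 168 [236, 202, 140] 169 [217, 173, 123] 170 [161, 130, 92] 171 [108, 86, 65] 172 [75, 57, 46] 173 [72, 58, 47] 174 [73, 56, 47] 175 [76, 60, 53] 176 [71, 54, 44] 177 [74, 57, 48] 178 [72, 58, 47] 179 [75, 60, 50] 180 [72, 56, 48] 181 [70, 56, 48] 
0.6 0.189 180.1185775297961 140.87910090543255
126 [170, 176, 176] 127 [168, 174, 174] 128 [184, 192, 192] 129 [223, 229, 229] 130 [243, 245, 245] 131 [244, 246, 246] 132 [243, 245, 245] 133 [244, 245, 245] 134 [244, 245, 245] 135 [243, 245, 245] 136 [243, 245, 245] 137 [243, 245, 245] 138 [243, 245, 245] 139 [243, 245, 245] 140 [244, 245, 246] 141 [243, 245, 246] 142 [225, 231, 231] 143 [167, 174, 175] 144 [118, 126, 128] 145 [106, 116, 118] 146 [109, 119, 120] 147 [109, 118, 119] 148 [108, 117, 117] 149 [105, 114, 117] 150 [110, 117, 118] 151 [107, 115, 117] 152 [106, 115, 117] 153 [108, 118, 118] 154 [109, 117, 120] 
0.68 0.189 270.2243958466751 141.18820851873423
127 [243, 244, 245] 128 [243, 244, 245] 129 [243, 245, 245] 130 [243, 244, 245] 131 [243, 245, 245] 132 [242, 244, 245] 133 [243, 244, 244] 134 [243, 244, 245] 135 [243, 245, 245] 136 [243, 244, 244] 137 [243, 245, 245] 138 [243, 245, 245] 139 [243, 245, 245] 140 [244, 246, 246] 141 [235, 239, 240] 142 [183, 192, 191] 143 [117, 119, 120] 144 [84, 88, 84] 145 [80, 80, 80] 146 [82, 84, 83] 147 [83, 85, 86] 148 [82, 84, 84] 149 [80, 82, 83] 150 [80, 82, 81] 151 [78, 77, 79] 152 [79, 80, 80] 153 [79, 79, 78] 154 [78, 80, 80] 155 [80, 81, 81]
```

Emit:
play_rows(deltas="0 0.8 0 0;0 0.8 0 0;0 0.8 0 0;0 0.8 0 0;0 0.8 0 0;0 0.8 0 0;0 0 0 0;0 0 0 0;0 0 0 0;0 0 0 0")

```text
clock: 23.35
tcp_pos: [0.7206, 0.242, 0.3022]
tool_rot: [180.0, 0.0, 90.2]
force: [-0.1, 0.0, -0.5]
opening: 0.0853
```

```bash
python3 wa.py wb.npz
```

```text
[0.72071023 0.24203993 0.30215821] [0.72218388 0.32397381 0.444993  ]
0.76 0.166 353.5920683950274 285.6089303380868
271 [239, 213, 148] 272 [240, 214, 151] 273 [239, 213, 149] 274 [240, 214, 148] 275 [240, 214, 150] 276 [239, 214, 152] 277 [239, 213, 151] 278 [240, 214, 152] 279 [239, 213, 149] 280 [240, 214, 152] 281 [238, 212, 148] 282 [239, 213, 147] 283 [239, 214, 151] 284 [239, 211, 147] 285 [240, 215, 151] 286 [236, 200, 139] 287 [194, 157, 109] 288 [123, 100, 72] 289 [75, 61, 49] 290 [66, 52, 45] 291 [69, 54, 49] 292 [67, 55, 45] 293 [70, 56, 50] 294 [65, 53, 46] 295 [64, 51, 44] 296 [67, 58, 50] 297 [64, 51, 44] 298 [65, 53, 47] 299 [63, 49, 43] 
0.6 0.189 194.3962660259126 264.5344110501032
250 [133, 137, 139] 251 [157, 165, 163] 252 [165, 172, 171] 253 [162, 168, 167] 254 [177, 185, 185] 255 [218, 223, 224] 256 [239, 243, 243] 257 [242, 244, 245] 258 [241, 244, 244] 259 [242, 244, 244] 260 [241, 243, 243] 261 [241, 243, 244] 262 [241, 243, 244] 263 [241, 244, 244] 264 [242, 245, 245] 265 [230, 235, 236] 266 [165, 174, 177] 267 [114, 124, 125] 268 [102, 112, 113] 269 [108, 115, 118] 270 [108, 116, 118] 271 [109, 118, 119] 272 [108, 116, 117] 273 [105, 115, 117] 274 [106, 116, 116] 275 [108, 115, 117] 276 [107, 116, 119] 277 [110, 118, 121] 278 [108, 115, 118] 
0.68 0.189 274.4304609523179 264.69496427080986
250 [241, 243, 243] 251 [241, 243, 243] 252 [240, 243, 242] 253 [241, 243, 243] 254 [241, 243, 243] 255 [241, 243, 243] 256 [240, 242, 243] 257 [240, 242, 243] 258 [240, 242, 243] 259 [240, 242, 243] 260 [240, 243, 243] 261 [240, 243, 243] 262 [241, 243, 243] 263 [242, 244, 244] 264 [235, 239, 239] 265 [190, 197, 197] 266 [120, 123, 123] 267 [79, 80, 80] 268 [78, 80, 80] 269 [80, 81, 82] 270 [83, 84, 84] 271 [79, 81, 82] 272 [82, 82, 81] 273 [80, 83, 83] 274 [80, 81, 83] 275 [80, 81, 81] 276 [79, 82, 83] 277 [79, 80, 81] 278 [79, 80, 81]
```

```bash
python3 - <<'E'
from h import *
L=lambda n:(lambda d:{k:d[k] for k in("fovy","cx","cy","R","t")})(np.load(n))
A,B=L("wa.npz"),L("wb.npz")
for n,ua,va,ub,vb in(("riser",359,170.0,353,287.5),("plate.6",180,143.1,194,266.1),("plate.68",270,142.3,274,265.4)):
  for e in(0,.5):
    M=[];r=[]
    for m,u,v in((A,ua,va),(B,ub,vb+e)):
        c,d=ray(m,u,v);M.append([d[2],-d[1]]);r.append(d[2]*c[1]-d[1]*c[2])
    print(n,e,np.linalg.solve(M,r).round(4))
E
```

```text
riser 0 [0.164  0.1303]
riser 0.5 [0.1642 0.1318]
plate.6 0 [0.1871 0.1295]
plate.6 0.5 [0.1871 0.1309]
plate.68 0 [0.188  0.1295]
plate.68 0.5 [0.1881 0.1309]
```

The stereo pair gives riser 130.3 mm and plate 129.5 mm, so they're level. One last numeric check that the crank is still seated, then I hand in.

```bash
python3 - <<'E'
from h import *
c=imaging.snapshot("scene");m=imaging.camera_model("scene");s=manip.state();print(s["force"],s["opening"],abs(s["qd"]).max())
h=cv2.cvtColor(c,cv2.COLOR_RGB2HSV);u,v=proj(m,[.5067,.0212,.119]);print("expected grip",u,v)
w=((h[...,0]>8)&(h[...,0]<25)&(h[...,1]>70)&(h[...,2]>80));w[:,:int(u)-30]=0;w[:,int(u)+30:]=0;w[:int(v)-35]=0;w[int(v)+35:]=0
b,st,cc=blob(w,u,v);print(st,cc,"expected top/bottom rows",proj(m,[.5067,.0212,.152]),proj(m,[.5067,.0212,.086]))
job.finish_job()
E
```

```text
[-0.38419072  0.78889914 -0.04031153] 0.08492129597528957 0.19924662164543325
expected grip 356.4119964535544 235.99435062143996
[351 223  14  29 263] [357.85931559 239.00380228] expected top/bottom rows (np.float64(357.4286470791079), np.float64(223.45279415185934)) (np.float64(355.42988732356554), np.float64(248.10979795748108))
the job is handed in; nothing more can be done
```

I put the steel crank with the wooden grip on the shaft, seated it on the collar, and wound it 2.25 turns clockwise. The job is handed in at about 23.5 s of the 72 s allowed; it gives no verdict.

**Plate height:** A close stereo pair from the wrist camera put the plate at 129.5 mm and the riser board at 130.3 mm, so they are level to about 1 mm. The earlier, coarser estimates of the riser from the top and scene cameras ranged from 127 to 134 mm. I relied on the stereo pair instead.

**Crank:** It sits on the shaft with its grip toward the robot. In the scene camera the grip's top row was 223, as expected for fully down. Its middle was about 3 px lower than expected, probably because the mask takes in a little below the sleeve.

**Robot and other objects:** The gripper is open, raised clear and touching nothing. I never approached the mouse, mug, stapler or headset, but I made no separate check that they stayed put. I reached the 12-picture viewing limit before winding ended, so every check after that was numeric.

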